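Calibrate the gold balance through its dust cover

ROBOT

A 6-joint arm with a two-finger parallel gripper is mounted at the origin on the work surface. World frame = base frame: x ahead of the robot, y to its left, z up, the work surface at z = 0. Lengths are in m, angles in rad, forces in N, time in s.
With the tool pointing down it reaches from about 0.35 to 0.775 m from the base axis. Payload 5.5 kg.
Tool frame: the origin (TCP) lies at the very end of the fingers, on their centre line; the grasp point (between the pads) lies 19 mm behind it (manip.hold_point_z is the distance from the TCP to the grasp point, in m); z points along the fingers, y is the line along which they close (so a half turn about z gives the same grasp; the last joint's range is limited). The gripper opens to 85 mm and grips with 20 to 120 N. Pads are 22 mm wide; open, the fingers measure 114 mm over their backs; the gripper's body (76 mm by 85 mm) begins 54 mm behind the grasp point. The pads swing forward as they close: fully open they stand 13 mm farther back than shut.
Start: joints at [0.993, 0.313, 0.046, 1.304, 0, 1.431], TCP at [0.244, 0.521, 0.231] pointing down, gripper open.
Joint ranges: [-2.76, 2.76], [-0.86, 1.69], [-1.03, 1.26], [-2.2, 2.34], [-1.47, 1.5], [-3.14, 3.14]. Speed limits (rad/s): [2.57, 2.57, 3.14, 3.14, 3.14, 3.14].

INTERFACE

Orientations are given as a rotation vector (axis times angle).
In Python, from workcell import readout, viewer, order, manip gives the robot as it stands. The module is installed in compiled form; this text tells all that it offers.
- The arm moves only by the shell command python3 -m pendant 'ROWS'. ROWS is JSON, a list of rows, each a list of 3 entries, a list of its own where there are three numbers: the shift along the tool's x, y, z each as a share of 0.04 m, from -1 to 1, then the turn, a rotation vector about the tool's x, y, z each as a share of 0.12 rad, from -1 to 1, then the finger opening in mm, from 0 to 85.4. A call has 1 to 12 rows; each row shifts and turns the commanded pose from where the row before left it, along the tool's axes as they then stand; what a row does not reach is not made up. A row lasts 1/12 s, in which the tool goes at most 41.7 mm and 7.16 degrees, less where a joint would pass 70% of its speed; a pose out of reach is approached as far as the arm can. A call with a number of a shift or a turn outside -1 to 1 is refused whole. A call with a gripper value outside its range is refused whole. The fingers move at their own pace and stop on an object; the grip force is fixed at half the most. Time passes only in rows, so rows that do not move let the fingers close. It gives the time, the measured TCP pose, the force, the opening and the grip force at its end, in the units of the state.
- readout.get_obs(): the state, without advancing time (a new reading comes with each control period).
- viewer.grab_frame(name): name is "scene" or "top" or "wrist"; returns a dict with "img" (400x640x3 uint8, blue, green, red), "fx", "fy", "cx", "cy" (pixels), "distortion" ([k1, k2, p1, p2, k3] as OpenCV has them; the pictures are not rectified), "eye" and "rotation" of the camera in the world. Camera axes: x right, y down, z forward; pixel columns grow to the right and rows downward; lengths in m; the calibration is good to about 2 mm. A picture is of the moment at which its call begins. There is no depth.
- order.sign_off(): hands the job in; it is judged then, once.
The state is a dict: "clock": time; "joints": joint angles; "qd": joint speeds; "joint_efforts": joint torques, N m; "tcp_pos": TCP position; "orientation": TCP orientation; "wrist_force": force on the tool from outside, world axes, zero at the start; "wrist_torque": the same for the moment, N m; "gripper_width": finger opening in m; "finger_force": force on a finger pad.
Only numpy, scipy, OpenCV 4.12 (cv2) and the standard library are available. Lean on these libraries where they do the work, as an engineer would, in place of code of your own. Each camera call takes 0.05 s, during which the arm holds its last target. There are 200 camera calls.

TASK

Calibrate the balance: stand the biggest (500 g) brass weight from the wooden block gently in the middle of the pan and let go of it, slide the grey dust cover aside, and press the orange calibration key right down for about a second while the weight stands free on the pan. Then slide the cover fully shut again and stand the weight gently back, upright, in its own well in the block. Keep off the blue tare key and do not disturb the two smaller weights, the jar or the pliers.

Things in the scene. Friction and masses are not known exactly. Their poses are not given: they have to be found in the camera images.
- balance: Pale grey top-pan balance, 260 (x) x 220 (y) mm, fixed. Origin: centre of its underside, on the bench; x from its front (keys, robot side) to its back (pan), y to its left seen from the robot. Front deck x -130 to -15 mm, top z 55. In a row at x -92: calibration key under the cover (y -60), tare key (y +86). Black display x -54 to -18, y +-56, top z 66. Back half of the case: top z 73.
- pan: Round steel weighing pan, 130 mm across, 6 mm thick, on the balance at x = +55, y = 0 mm. Origin: centre of its underside. It is sprung: 4 N per mm, stop after 4 mm; the 500 g weight sinks it about 1.2 mm. It must never be loaded beyond 30 N.
- pan_top (a point): Centre of the top face of the pan, 86 mm above the bench unloaded; axes as the balance.
- cover (a joint): Dust cover, slide along the balance's +y: 0 = fully shut over the calibration key (end stop), 0.080 m = fully aside (end stop). Moves with about 1.5 N of friction, stays where it is left; it may start up to 8 mm open.
- cover_ridge (a point): Centre of the black thumb ridge on the dust cover: 42 mm long along the balance's x, 10 mm wide along y, 14 mm high (z 70 to 84 mm over the bench), to be pushed sideways by either long face. The grey hood under it is 54 (x) x 72 (y) mm, top at z 70 mm. With the cover shut the ridge lies at x -92, y -60 mm of the balance, right over the calibration key. Axes as the balance.
- cal_key (a joint): Orange calibration key: 0 = up, 0.005 m = fully down; springs back. About 1 N to start, 5 N to bottom.
- cal_key_top (a point): Centre of the top of the orange calibration key, 28 mm across, at x -92, y -60 mm of the balance, 64 mm above the bench when up. Hidden under the dust cover while that is shut; bare, with 30 mm free on the cover's side, when the cover is fully aside.
- tare_key (a joint): Blue tare key, always bare, 24 mm across, at x -92, y +86 mm of the balance, its top 64 mm above the bench: 0 = up, 0.005 m = fully down. Not to be pressed.
- weight: The 500 g brass knob weight: origin at the centre of its foot, z up its axis. Grasp by point weight_mid.
- weight_mid (a point): Centre, half-way up, of the 500 g brass knob weight: 62 mm high, lower body 38 mm across and 44 mm high, knob on top 23 mm across (its upper 10 mm). It starts upright in the largest well of the block, its foot 12 mm above the bench. Rigid, safe to grip across the body.
- well (a point): Centre of the floor of the 500 g weight's own well in the dark wooden block: round, 50 mm across, 8 mm deep, floor 12 mm above the bench, block top at 20 mm. The block is long along this point's x. On the +x side, 72 and 112 mm from this well, stand the 200 g and 100 g weights.
- weight200: 200 g brass knob weight, 28 mm across, 46 mm high, in the block; origin at its foot. Leave alone.
- weight100: 100 g brass knob weight, 22 mm across, 37 mm high, in the block; origin at its foot. Leave alone.
- slab: Slate setting slab with a pink plate and gold beads, 150 x 130 mm, 22 mm high, fixed; origin at the centre of its underside. It lies on the other side of the balance from the block; which is left and which right changes.
- jar: Amber flux jar, 40 mm across, 55 mm high, standing on the slab; origin at its foot. Leave alone.
- pliers: Red-handled pliers lying on the bench, 145 mm long, 17 mm high; origin under the joint. Leave alone.
- block: The dark wooden weight block itself, 170 (x) x 80 (y) x 20 mm, fixed; origin at the centre of its underside; the 500 g well is at x = -52 mm, the 200 g at +20, the 100 g at +60 mm.

How it is judged:
On the way, in this order (a step that is already met when the one before it is completed fails the run):
1. the 500 g weight stands upright and free in the middle of the pan (horizontal distance between weight_mid and pan_top below 0.035 m and z of weight_mid in the frame of pan_top between 0.027 and 0.035 m and angle between weight_mid's own z axis and vertical below 0.1 rad and contact force between weight and the fingers below 0.2 N and linear speed of weight below 0.02 m/s), for 0.2 s.
2. with the weight still standing free on the pan, the calibration key is held right down (all of step 1 and value of joint cal_key above 0.0035 m), for 0.5 s.
At the end, for the whole second after the job is handed in: The dust cover is shut to within 4 mm, the calibration key is up, and the 500 g weight stands upright (within 0.08 rad), at rest, down in its own well (within 9 mm of its centre and 3 mm of its floor) (value of joint cover below 0.004 m and value of joint cal_key below 0.001 m and horizontal distance between weight_mid and well below 0.009 m and z of weight_mid in the frame of well below 0.034 m and angle between weight_mid's own z axis and vertical below 0.08 rad and linear speed of weight below 0.02 m/s); the robot touches nothing.
It fails at once if the blue tare key is pressed (value of joint tare_key above 0.002 m).
It fails at once if the pan is struck or loaded beyond 30 N (contact force between pan and anything else above 30 N).
It fails at once if the 500 g weight is let fall from more than about 10 mm, or thrown (contact force between weight and the fingers below 0.2 N and linear speed of weight above 0.45 m/s).
It fails at once if a smaller weight is moved by more than 10 mm or tipped (distance of any of weight200, weight100 from where it was at the start of the episode above 0.01 m or angle between any of weight200, weight100's own z axis and vertical above 0.3 rad).
It fails at once if the jar is moved by more than 15 mm or tipped, or the pliers by more than 20 mm (distance of jar from where it was at the start of the episode above 0.015 m or angle between jar's own z axis and vertical above 0.3 rad or distance of pliers from where it was at the start of the episode above 0.02 m).
It also fails if it takes over 64 s, if anything falls off the work surface, if the arm or the gripper's body presses on something with over 40 N, if the wrist force passes 120 N, or if a joint passes its speed limit or range.

## Working session

There is one attempt and no reset: what is moved stays moved. The work goes in short steps, Python scripts to look and compute and a shell command to move; the robot and the scene stay as the last step left them, time stands still between calls to the robot, and variables do not carry over. Pictures are saved under pics/ and viewed, at most 14 in all, crops included, and the job is handed in when it is done.

```bash
mkdir -p pics
cat > h.py <<'E'
import numpy as np, cv2
from workcell import readout, viewer, order, manip
from scipy.spatial.transform import Rotation as R
def grab(n,save=None):
    f=viewer.grab_frame(n)
    if save: cv2.imwrite('pics/'+save,f['img'])
    return f
def ray(f,uv):
    K=np.array([[f['fx'],0,f['cx']],[0,f['fy'],f['cy']],[0,0,1.]])
    p=cv2.undistortPoints(np.array(uv,float).reshape(-1,1,2),K,np.array(f['distortion'],float)).reshape(-1,2)
    d=np.c_[p,np.ones(len(p))]@np.array(f['rotation']).T
    return np.array(f['eye']),d
def plane(f,uv,z):
    e,d=ray(f,uv); return e+d*((z-e[2])/d[:,2])[:,None]
def tri(fs,uvs):
    A=np.zeros((3,3));b=np.zeros(3)
    for f,uv in zip(fs,uvs):
        e,d=ray(f,uv);d=d[0]/np.linalg.norm(d[0]);P=np.eye(3)-np.outer(d,d);A+=P;b+=P@e
    return np.linalg.solve(A,b)
def proj(f,X):
    K=np.array([[f['fx'],0,f['cx']],[0,f['fy'],f['cy']],[0,0,1.]]);Rw=np.array(f['rotation']).T
    return cv2.projectPoints(np.array(X,float).reshape(-1,1,3),cv2.Rodrigues(Rw)[0],-Rw@np.array(f['eye']),K,np.array(f['distortion'],float))[0].reshape(-1,2)
def state():
    s=readout.get_obs(); return s
E
python3 - <<'E'
from h import *
for n in ('scene','top'):
    f=grab(n,n+'.png'); print(n,np.round(f['eye'],3),np.round(f['rotation'],3).tolist(),f['fx'],f['distortion'])
s=state();print(s);print(manip.hold_point_z, R.from_rotvec(s['orientation']).as_matrix().round(3))
E
```

```text
scene [ 0.968 -0.641  0.736] [-2.232, -0.607, 0.273] 468.34820288954995 [0.04697714 0.         0.         0.         0.        ]
top [0.362 0.005 1.171] [-2.061, 2.164, -0.22] 469.53151932531483 [-0.13564943  0.          0.          0.          0.        ]
{'clock': 0.1, 'joints': array([9.93384005e-01, 3.13907595e-01, 4.51146208e-02, 1.30364452e+00,
       1.35888636e-05, 1.43119582e+00]), 'qd': array([-0.00084494, -0.00276824,  0.00318064,  0.00159352, -0.00085544,
        0.00028292]), 'joint_efforts': array([ 2.35319487e-03, -4.81727421e+01,  2.99242598e+01,  1.27567782e-02,
       -1.47715532e-04, -2.19680999e-05]), 'tcp_pos': array([0.24352625, 0.52037263, 0.23051715]), 'orientation': array([-6.82105831e-01, -3.06604509e+00,  2.40610652e-03]), 'wrist_force': array([-0.51887043, -0.36071552, -0.58162775]), 'wrist_torque': array([-0.0261565 ,  0.00201666, -0.00808867]), 'finger_force': 0.0, 'gripper_width': 0.08529867310784776}
0.0187 [[-0.906  0.424 -0.001]
 [ 0.424  0.906 -0.001]
 [ 0.    -0.002 -1.   ]]
```

View pics/top.png

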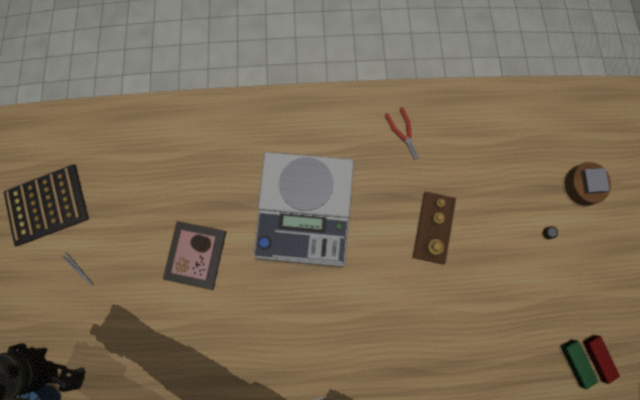

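View pics/scene.png

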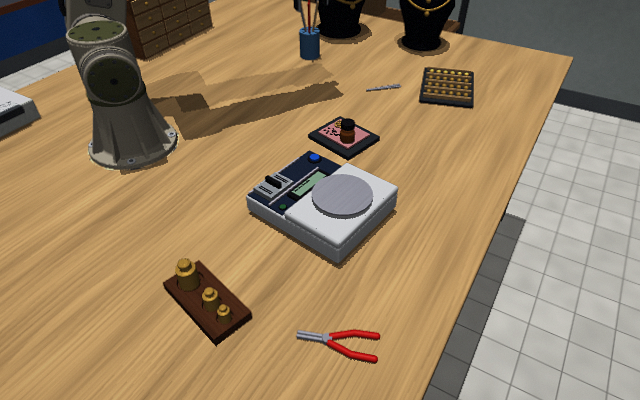

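The top view shows the balance around (305,210), pan at (306,184), blue key at (264,242), cover ridge near (324,246), block at (435,228) with the 500 g weight at (436,246), pliers at (405,135), and slab at (195,255). The scene view agrees (500 g at (187,273), pan at (342,195)).

```bash
sed -i "s/@np.array(f\['rotation'\]).T/@RM(f).T/; s/Rw=np.array(f\['rotation'\]).T/Rw=RM(f).T/" h.py; sed -i "s/^def grab/def RM(f): return R.from_rotvec(f['rotation']).as_matrix()\ndef grab/" h.py
python3 - <<'E'
from h import *
t=grab('top');s=grab('scene')
def blobs(f,lo,hi,roi,n=3,amin=8):
    h=cv2.cvtColor(f['img'],cv2.COLOR_BGR2HSV);m=cv2.inRange(h,np.array(lo),np.array(hi))
    k=np.zeros_like(m);x0,y0,x1,y1=roi;k[y0:y1,x0:x1]=m[y0:y1,x0:x1]
    c=[q for q in cv2.findContours(k,0,1)[0] if cv2.contourArea(q)>amin]
    return sorted(c,key=cv2.contourArea)[::-1][:n]
def show(nm,cs):
    for c in cs:
        r=cv2.minAreaRect(c);print(nm,cv2.contourArea(c),np.round(r[0],1),np.round(r[1],1),round(r[2],1))
h=cv2.cvtColor(t['img'],cv2.COLOR_BGR2HSV)
print('px pan',h[184,306],'case',h[175,275],'blue',h[242,264],'block',h[200,430],'wood',h[228,400],'brass',h[246,436])
show('blue t',blobs(t,(100,120,60),(130,255,255),(240,150,360,270)))
show('blue s',blobs(s,(100,120,60),(130,255,255),(240,140,400,270)))
show('brass t',blobs(t,(15,110,70),(35,255,255),(420,195,452,262)))
b=blobs(t,(0,60,15),(25,255,85),(400,180,470,275));show('block t',b)
for c in b[:1]:
    print(plane(t,cv2.boxPoints(cv2.minAreaRect(c)),0.02).round(3).tolist())
a=cv2.resize(t['img'][140:275,240:465],None,fx=3.5,fy=3.5,interpolation=2)
cv2.imwrite('pics/tc.png',a)
b=cv2.resize(s['img'][140:350,150:410],None,fx=2.8,fy=2.8,interpolation=2)
cv2.imwrite('pics/sc.png',b)
E
```

```text
px pan [135   8 126] case [ 30   2 140] blue [111 147 135] block [ 13 138  70] wood [ 19  95 140] brass [ 20 137 138]
blue t 55.0 [264. 242.] [8.5 8.5] 45.0
blue s 50.0 [314.  156.5] [ 7. 10.] 90.0
brass t 208.0 [436.  246.5] [17. 16.] 90.0
brass t 111.0 [439.  217.5] [12. 12.] 45.0
brass t 62.5 [440.6 202.5] [9.4 9.2] 78.7
block t 2096.0 [433.9 227.7] [32.9 67.9] 9.9
[[0.436, -0.233, 0.02], [0.602, -0.277, 0.02], [0.583, -0.359, 0.02], [0.417, -0.312, 0.02]]
```

View pics/tc.png

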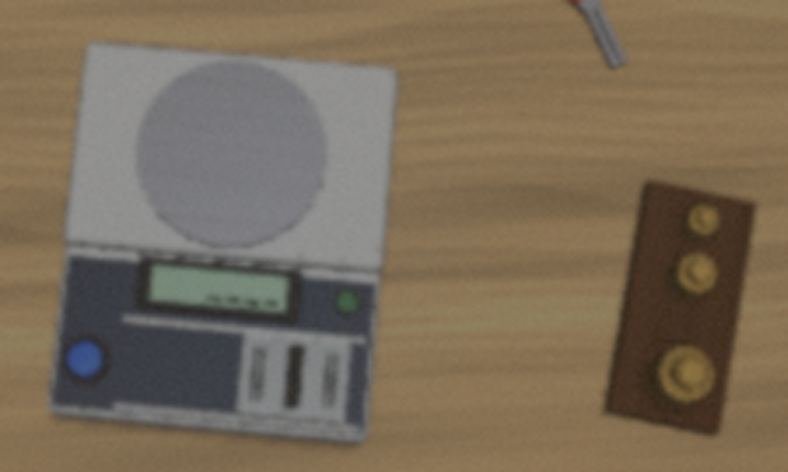

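View pics/sc.png

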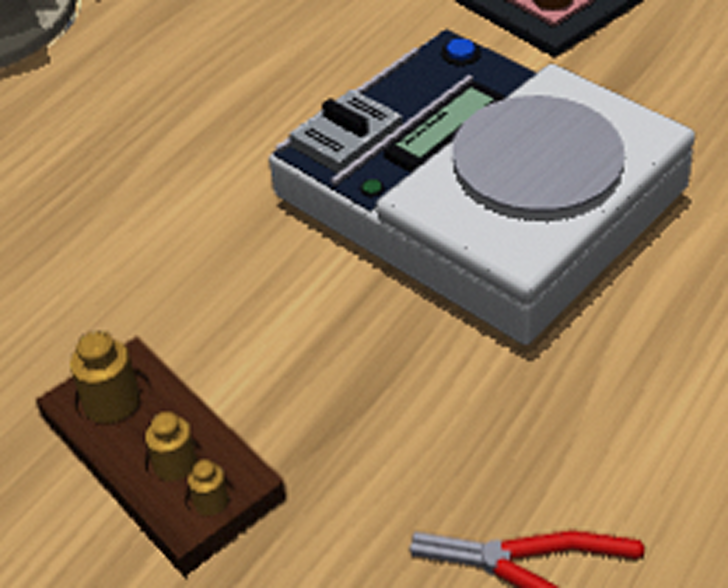

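The crops show the pan centre at tc(231,153) / sc(539,153), the ridge top at tc(294,375) / sc(346,113), and the 500 g knob at tc(690,372) / sc(97,340). Next I triangulate these.

```bash
cat > m.py <<'E'
from h import *
t=grab('top');s=grab('scene')
T=lambda u,v:(240+(u+.5)/3.5-.5,140+(v+.5)/3.5-.5)
S=lambda u,v:(150+(u+.5)/2.8-.5,140+(v+.5)/2.8-.5)
P={'knob500':((690,372),(97,339)),'knob200':((699,268),(169,420)),'knob100':((706,217),(205,466)),'pan':((231,153),(539,153)),'ridge':((294,375),(346,112)),'blue':((85,358),(461,47)),'green':((347,301),(372,186))}
for k,(a,b) in P.items():
    x=tri([t,s],[T(*a),S(*b)]);print(k,x.round(4),'reproj err',np.round(proj(t,x)[0]-T(*a),1),np.round(proj(s,x)[0]-S(*b),1))
# pan mask fit in top
h=cv2.cvtColor(t['img'],cv2.COLOR_BGR2HSV).astype(int)
m=((h[...,0]>115)&(h[...,0]<150)&(h[...,1]>4)&(h[...,2]>95)).astype(np.uint8)*255
k=np.zeros_like(m);k[150:218,270:340]=m[150:218,270:340];k=cv2.morphologyEx(k,cv2.MORPH_CLOSE,np.ones((5,5)));k=cv2.morphologyEx(k,cv2.MORPH_OPEN,np.ones((5,5)))
c=max(cv2.findContours(k,0,1)[0],key=cv2.contourArea);e=cv2.fitEllipse(c);print('pan ellipse',e,plane(t,[e[0]],.086).round(4))
for n,z,p in (('knob',.074,(690,372)),('ridge',.084,(294,375)),('blue',.064,(85,358)),('k200',.058,(699,268)),('k100',.049,(706,217))): print(n,plane(t,[T(*p)],z).round(4))
# case back corners z=.073
print(plane(t,[T(88,44),T(395,69),T(380,268),T(67,242)],.073).round(4))
# block corners z=.02
print('blk',plane(t,[T(648,181),T(755,203),T(719,433),T(606,411)],.02).round(4))
E
python3 m.py
```

```text
knob500 [ 0.4583 -0.2819  0.0758] reproj err [-0.4 -0.3] [-0.6  0.1]
knob200 [ 0.5312 -0.2997  0.0585] reproj err [-0.4 -0.3] [-0.6  0.1]
knob100 [ 0.5684 -0.311   0.0496] reproj err [-0.3 -0.2] [-0.5  0.1]
pan [0.6228 0.0194 0.0829] reproj err [-0.3 -0.4] [-0.5  0.1]
ridge [ 0.4697 -0.0155  0.0839] reproj err [-0.4 -0.4] [-0.6  0.1]
blue [0.4896 0.1245 0.0646] reproj err [-0.3 -0.3] [-0.4  0.1]
green [ 0.5203 -0.055   0.0605] reproj err [-0.2 -0.2] [-0.3  0.1]
pan ellipse ((305.70391845703125, 183.62608337402344), (50.606014251708984, 52.095252990722656), 83.14019775390625) [[0.6205 0.0185 0.086 ]]
knob [[ 0.4577 -0.2832  0.074 ]]
ridge [[ 0.4687 -0.0163  0.084 ]]
blue [[0.4889 0.1239 0.064 ]]
k200 [[ 0.5306 -0.3007  0.058 ]]
k100 [[ 0.5678 -0.3118  0.049 ]]
[[ 0.7074  0.1152  0.073 ]
 [ 0.6786 -0.0977  0.073 ]
 [ 0.5394 -0.0784  0.073 ]
 [ 0.5676  0.1331  0.073 ]]
blk [[ 0.6016 -0.2802  0.02  ]
 [ 0.5816 -0.3572  0.02  ]
 [ 0.4184 -0.3142  0.02  ]
 [ 0.4384 -0.2351  0.02  ]]
```

```bash
cat > d.py <<'E'
import sys
from h import *
# usage: d.py x y z [yaw of tool y, deg]  -> shares in current tool axes
s=state();M=R.from_rotvec(s['orientation']).as_matrix()
yaw=np.degrees(np.arctan2(M[1,1],M[0,1]))
a=list(map(float,sys.argv[1:]))
print('t',round(s['clock'],2),'tcp',s['tcp_pos'].round(4),'yaw',yaw.round(2),'tilt',np.round(M[:2,2],3),'F',s['wrist_force'].round(1),'w',round(s['gripper_width'],4))
if len(a)>=3: print('shares',(M.T@(np.array(a[:3])-s['tcp_pos'])/0.04).round(2))
if len(a)>3: print('turn share z',round(-np.radians(a[3]-yaw)/0.12,2))
E
python3 -m pendant '[[[0,0,0],[0,0,-0.74],85],[[0,0,0],[0,0,-0.74],85],[[-0.4,-0.4,0],[0,0,0],85],[[-0.66,-0.75,0],[0,0,0],85],[[-0.66,-0.75,0],[0,0,0],85],[[-0.66,-0.75,0],[0,0,0],85],[[-0.66,-0.75,0],[0,0,0],85],[[-0.66,-0.75,0],[0,0,0],85],[[-0.66,-0.75,0],[0,0,0],85],[[-0.66,-0.75,0],[0,0,0],85],[[-0.66,-0.75,0],[0,0,0],85]]'; python3 d.py 0.458 -0.2825 0.17 75.1
```

```text
clock: 1.22
tcp_pos: [0.3979, 0.2132, 0.2315]
orientation: [0.407, 3.114, 0.001]
wrist_force: [0.2, 0.4, 0.1]
gripper_width: 0.0853
finger_force: 0.0
t 1.22 tcp [0.3979 0.2132 0.2315] yaw 75.11 tilt [0.001 0.   ] F [0.2 0.4 0.1] w 0.0853
shares [ -4.63 -11.59   1.54]
turn share z 0.0
```

```bash
python3 -m pendant '[[[-0.35,-0.9,0],[0,0,0],85],[[-0.35,-0.9,0],[0,0,0],85],[[-0.35,-0.9,0],[0,0,0],85],[[-0.35,-0.9,0],[0,0,0],85],[[-0.35,-0.9,0],[0,0,0],85],[[-0.35,-0.9,0],[0,0,0],85],[[-0.35,-0.9,0],[0,0,0],85],[[-0.35,-0.9,0],[0,0,0],85],[[-0.35,-0.9,0],[0,0,0],85],[[-0.35,-0.9,0],[0,0,0],85],[[-0.35,-0.9,0.3],[0,0,0],85],[[-0.35,-0.7,0.3],[0,0,0],85]]';python3 -m pendant '[[[0,-0.4,0],[0,0,0],85],[[0,0,0],[0,0,0],85],[[0,0,0],[0,0,0],85]]'
python3 d.py 0.458 -0.2825 0.17 75.1
python3 - <<'E'
from h import *
f=grab('wrist','w1.png');print(np.round(f['eye'],3),f['fx'],proj(f,[[.458,-.2825,.074],[.4597,-.2833,.02],[.531,-.2997,.058]]))
E
```

```text
clock: 2.22
tcp_pos: [0.451, -0.2413, 0.2078]
orientation: [0.41, 3.112, -0.003]
wrist_force: [0.1, -0.0, -0.4]
gripper_width: 0.0849
finger_force: 0.0
clock: 2.47
tcp_pos: [0.4462, -0.254, 0.2068]
orientation: [-0.411, -3.114, -0.002]
wrist_force: [-0.1, -0.0, 0.7]
gripper_width: 0.0852
finger_force: 0.0
t 2.47 tcp [ 0.4462 -0.254   0.2068] yaw 74.97 tilt [-0.001  0.001] F [-0.1 -0.   0.7] w 0.0852
shares [-0.47 -0.61  0.92]
turn share z -0.02
[ 0.381 -0.236  0.349] 304.7183130606293 [[287.98826093 213.28890287]
 [291.65428515 200.39986386]
 [293.10457499 275.87083059]]
```

View pics/w1.png

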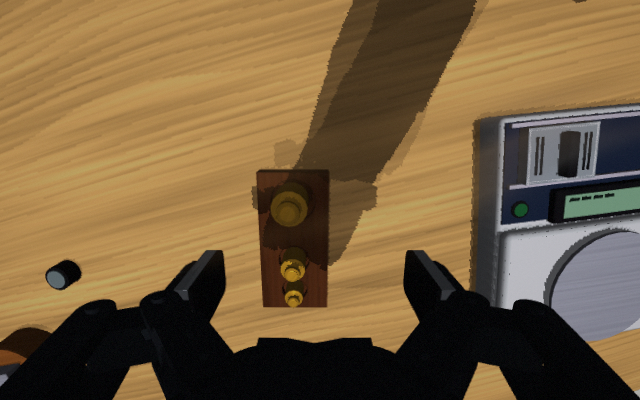

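The wrist view shows the 500 g knob at (290,212), against a prediction of (288,213), so it agrees within 2 mm. The fingers clear everything, so I descend.

```bash
python3 -m pendant '[[[-0.47,-0.6,0.5],[0,0,0],85],[[0,0,0.9],[0,0,0],85],[[0,0,0.9],[0,0,0],85],[[0,0,0.7],[0,0,0],85],[[0,0,0.5],[0,0,0],85],[[0,0,0],[0,0,0],85],[[0,0,0],[0,0,0],85]]'; python3 d.py 0.458 -0.282 0.027 75.1
```

```text
clock: 3.1
tcp_pos: [0.4583, -0.2797, 0.0672]
orientation: [-0.405, -3.114, -0.002]
wrist_force: [0.2, -0.6, 0.3]
gripper_width: 0.0852
finger_force: 0.0
t 3.1 tcp [ 0.4583 -0.2797  0.0672] yaw 75.19 tilt [-0.001  0.002] F [ 0.2 -0.6  0.3] w 0.0852
shares [-0.01 -0.06  1.  ]
turn share z 0.01
```

```bash
python3 -m pendant '[[[0,-0.05,0.4],[0,0,0],85],[[0,0,0.4],[0,0,0],85],[[0,0,0.2],[0,0,0],85],[[0,0,0],[0,0,0],85],[[0,0,0],[0,0,0],60],[[0,0,0],[0,0,0],45],[[0,0,0],[0,0,0],40],[[0,0,0],[0,0,0],30],[[0,0,0],[0,0,0],20],[[0,0,0],[0,0,0],20],[[0,0,0],[0,0,0],20],[[0,0,0],[0,0,0],20]]'; python3 d.py 0.458 -0.282 0.17 75.1
```

```text
clock: 4.1
tcp_pos: [0.4588, -0.2841, 0.0285]
orientation: [0.407, 3.113, -0.002]
wrist_force: [-1.4, 0.2, 5.1]
gripper_width: 0.0364
finger_force: 60.6
t 4.1 tcp [ 0.4588 -0.2841  0.0285] yaw 75.09 tilt [ 0.002 -0.001] F [-1.4  0.2  5.1] w 0.0364
shares [ 0.03  0.04 -3.54]
turn share z -0.0
```

```bash
python3 -m pendant '[[[0,0,-0.2],[0,0,0],20],[[0,0,-0.5],[0,0,0],20],[[0,0,-0.8],[0,0,0],20],[[0,0,-0.8],[0,0,0],20],[[0,0,-0.8],[0,0,0],20],[[0,0,-0.5],[0,0,0],20],[[-0.1,0.3,-0.2],[0,0,0],20],[[-0.2,0.6,0],[0,0,0],20],[[-0.2,0.8,0],[0,0,0],20],[[-0.2,0.8,0],[0,0,0],20],[[-0.2,0.8,0],[0,0,0],20],[[-0.2,0.8,0],[0,0,0],20]]'; python3 d.py 0.6215 0.019 0.17 82.3
```

```text
clock: 5.1
tcp_pos: [0.5423, -0.1339, 0.178]
orientation: [-0.408, -3.112, -0.002]
wrist_force: [0.5, 0.2, -5.7]
gripper_width: 0.0361
finger_force: 61.1
t 5.1 tcp [ 0.5423 -0.1339  0.178 ] yaw 75.08 tilt [-0.003  0.002] F [ 0.5  0.2 -5.7] w 0.0361
shares [-0.93  4.2   0.2 ]
turn share z -1.05
```

```bash
python3 -m pendant '[[[-0.2,0.7,0],[0,0,0],20],[[-0.2,0.7,0],[0,0,0],20],[[-0.2,0.6,0],[0,0,0],20],[[-0.1,0.6,0],[0,0,0],20],[[0,0.4,0],[0,0,-0.3],20],[[0,0.3,0],[0,0,-0.4],20],[[0,0,0],[0,0,-0.35],20],[[0,0,0],[0,0,0],20],[[0,0,0],[0,0,0],20],[[0,0,0],[0,0,0],20]]'; python3 d.py 0.6215 0.019 0.115 82.3;  python3 - <<'E'
from h import *
t=grab('top','t2.png')
f=grab('wrist','w2.png');print(proj(f,[[.6215,.019,.086],[.4697,-.0155,.084]]).round(0))
E
```

```text
clock: 5.93
tcp_pos: [0.6028, -0.0157, 0.1785]
orientation: [-0.213, -3.133, -0.0]
wrist_force: [0.6, -0.4, -5.4]
gripper_width: 0.0363
finger_force: 61.2
t 5.93 tcp [ 0.6028 -0.0157  0.1785] yaw 82.24 tilt [-0.002  0.   ] F [ 0.6 -0.4 -5.4] w 0.0363
shares [-0.35  0.92  1.59]
turn share z -0.01
[[359. 222.]
 [289.  26.]]
```

View pics/w2.png

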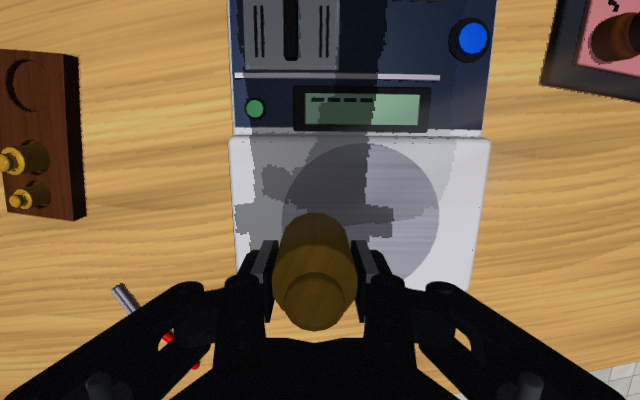

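The wrist view shows the pan centred at about (360,220), as predicted. The ridge is at (291,28), where I expected it. The empty well is visible at about (33,84).

```bash
python3 - <<'E'
from h import *
f=grab('wrist');print(plane(f,[(34,84)],.02), plane(f,[(360,220),(291,28)],.085),plane(f,[(472,38)],.064))
E
python3 -m pendant '[[[-0.2,0.4,0],[0,0,0],20],[[-0.15,0.4,0.1],[0,0,0],20],[[0,0.12,0.4],[0,0,0],20],[[0,0,0.4],[0,0,0],20],[[0,0,0.3],[0,0,0],20],[[0,0,0.2],[0,0,0],20],[[0,0,0.1],[0,0,0],20],[[0,0,0],[0,0,0],20],[[0,0,0],[0,0,0],20],[[0,0,0],[0,0,0],20]]'; python3 d.py 0.6215 0.019 0.101 82.3
```

```text
[[ 0.46123056 -0.27457114  0.02      ]] [[ 0.62051217  0.01960425  0.085     ]
 [ 0.47170352 -0.01444887  0.085     ]] [[0.4903495  0.12478226 0.064     ]]
clock: 6.92
tcp_pos: [0.6229, 0.0185, 0.1203]
orientation: [0.211, 3.133, 0.0]
wrist_force: [0.9, 0.0, -5.2]
gripper_width: 0.0363
finger_force: 61.3
t 6.92 tcp [0.6229 0.0185 0.1203] yaw 82.29 tilt [ 0.002 -0.   ] F [ 0.9  0.  -5.2] w 0.0363
shares [0.04 0.01 0.48]
turn share z -0.0
```

```bash
python3 -m pendant '[[[0,0,0.15],[0,0,0],20],[[0,0,0.12],[0,0,0],20],[[0,0,0.08],[0,0,0],20],[[0,0,0.05],[0,0,0],20],[[0,0,0.03],[0,0,0],20],[[0,0,0.02],[0,0,0],20],[[0,0,0],[0,0,0],20],[[0,0,0],[0,0,0],20],[[0,0,0],[0,0,0],20]]'; python3 d.py 0.6215 0.019 0.101 82.3
```

```text
clock: 7.67
tcp_pos: [0.6224, 0.0188, 0.1016]
orientation: [0.211, 3.134, 0.0]
wrist_force: [-2.2, 0.8, -2.6]
gripper_width: 0.0362
finger_force: 61.6
t 7.67 tcp [0.6224 0.0188 0.1016] yaw 82.31 tilt [0. 0.] F [-2.2  0.8 -2.6] w 0.0362
shares [0.02 0.   0.02]
turn share z 0.0
```

```bash
python3 -m pendant '[[[0,0,0.02],[0,0,0],20],[[0,0,0],[0,0,0],38],[[0,0,0],[0,0,0],42],[[0,0,0],[0,0,0],50],[[0,0,0],[0,0,0],65],[[0,0,0],[0,0,0],80],[[0,0,0],[0,0,0],80],[[0,0,0],[0,0,0],80]]'; python3 -m pendant '[[[0,0,-0.2],[0,0,0],80],[[0,0,-0.6],[0,0,0],80],[[0,0,-0.8],[0,0,0],80],[[0,0,-0.8],[0,0,0],80],[[0,0,-0.5],[0,0,0],80],[[0,0,0],[0,0,0],80],[[0,0,0],[0,0,0],80]]';python3 d.py 0.6 0.05 0.2 82.3;python3 - <<'E'
from h import *
f=grab('wrist','w3.png');print(proj(f,[[.6215,.019,.147]]).round(0))
E
```

```text
clock: 8.33
tcp_pos: [0.6223, 0.0188, 0.1006]
orientation: [0.211, 3.134, 0.0]
wrist_force: [0.9, 0.2, 0.8]
gripper_width: 0.0797
finger_force: 0.0
clock: 8.92
tcp_pos: [0.6233, 0.0187, 0.2187]
orientation: [0.21, 3.13, -0.0]
wrist_force: [0.1, 0.9, 0.0]
gripper_width: 0.08
finger_force: 0.0
t 8.92 tcp [0.6233 0.0187 0.2187] yaw 82.31 tilt [ 0.004 -0.   ] F [0.1 0.9 0. ] w 0.08
shares [0.68 0.7  0.46]
turn share z 0.0
[[314. 211.]]
```

View pics/w3.png

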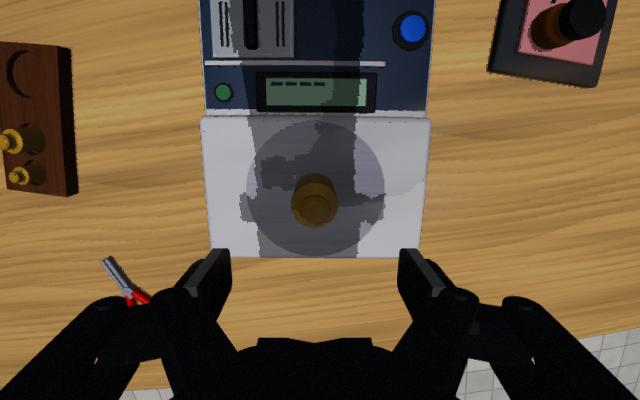

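The weight stands upright near the middle of the pan, at about (314,207). Next is the cover: straddle the ridge.

```bash
python3 d.py 0.4700 -0.0155 0.13 82.3; python3 -m pendant '[[[0.4,-0.1,0],[0,0,0],26],[[0.7,-0.1,0],[0,0,0],26],[[0.7,-0.1,0],[0,0,0],26],[[0.7,-0.1,0],[0,0,0],26],[[0.7,-0.1,0],[0,0,0],26],[[0.35,-0.1,0],[0,0,0],26],[[0,0,0.3],[0,0,0],26],[[0,0,0.6],[0,0,0],26],[[0,0,0.6],[0,0,0],26],[[0,0,0.4],[0,0,0],26],[[0,0,0],[0,0,0],26],[[0,0,0],[0,0,0],26]]'; python3 d.py 0.470 -0.0155 0.0745 82.3
```

```text
t 8.97 tcp [0.6223 0.0188 0.2169] yaw 82.31 tilt [ 0.001 -0.   ] F [ 0.4 -0.7 -1.1] w 0.0801
shares [ 3.66 -1.36  2.17]
turn share z 0.0
clock: 9.97
tcp_pos: [0.4765, 0.0142, 0.1389]
orientation: [-0.21, -3.13, -0.001]
wrist_force: [-0.2, 1.0, 0.1]
gripper_width: 0.0259
finger_force: 0.0
t 9.97 tcp [0.4765 0.0142 0.1389] yaw 82.31 tilt [-0.004  0.001] F [-0.2  1.   0.1] w 0.0259
shares [ 0.05 -0.76  1.61]
turn share z 0.0
```

```bash
python3 -m pendant '[[[0.05,-0.4,0],[0,0,0],26],[[0,-0.36,0],[0,0,0],26],[[0,0,0.4],[0,0,0],26],[[0,0,0.4],[0,0,0],26],[[0,0,0.2],[0,0,0],26],[[0,0,0],[0,0,0],26],[[0,0,0],[0,0,0],26]]'; python3 d.py 0.470 -0.0155 0.0745 82.3
python3 - <<'E'
from h import *
f=grab('wrist');cv2.imwrite('pics/w4.png',cv2.resize(f['img'][150:400,170:470],None,fx=2,fy=2))
E
```

```text
clock: 10.55
tcp_pos: [0.4723, -0.0157, 0.1009]
orientation: [-0.21, -3.134, -0.0]
wrist_force: [1.4, 0.6, 0.8]
gripper_width: 0.0258
finger_force: 0.0
t 10.55 tcp [ 0.4723 -0.0157  0.1009] yaw 82.32 tilt [-0.  0.] F [1.4 0.6 0.8] w 0.0258
shares [ 0.06 -0.    0.66]
turn share z 0.0
```

View pics/w4.png

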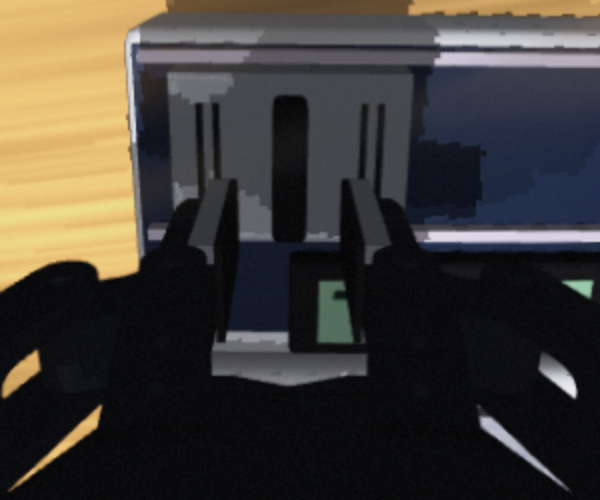

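The ridge is centred between the pads. I descend and slide the cover open.

```bash
python3 -m pendant '[[[0.05,0,0.3],[0,0,0],26],[[0,0,0.25],[0,0,0],26],[[0,0,0.05],[0,0,0],26],[[0,0.15,0],[0,0,0],26],[[0,0.25,0],[0,0,0],26],[[0,0.25,0],[0,0,0],26],[[0,0.25,0],[0,0,0],26],[[0,0.25,0],[0,0,0],26],[[0,0.25,0],[0,0,0],26],[[0,0.2,0],[0,0,0],26],[[0,0.1,0],[0,0,0],26],[[0,0,0],[0,0,0],26]]'; python3 d.py 0.480 0.0635 0.0745 82.3
```

```text
clock: 11.6
tcp_pos: [0.4793, 0.0532, 0.0765]
orientation: [-0.208, -3.135, -0.001]
wrist_force: [0.5, -0.5, -0.3]
gripper_width: 0.0259
finger_force: 0.0
t 11.6 tcp [0.4793 0.0532 0.0765] yaw 82.42 tilt [-0.     0.001] F [ 0.5 -0.5 -0.3] w 0.0259
shares [0.02 0.26 0.05]
turn share z 0.02
```

```bash
python3 -m pendant '[[[0,0.1,0],[0,0,0],26],[[0,0.1,0],[0,0,0],26],[[0,0.06,0],[0,0,0],26],[[0,0,0],[0,0,0],26]]'; python3 -m pendant '[[[0,-0.1,0],[0,0,0],26],[[0,-0.06,-0.1],[0,0,0],26],[[0,0,-0.6],[0,0,0],26],[[0,0,-0.6],[0,0,0],26],[[0,-0.3,0],[0,0,0],0],[[0,-0.3,0],[0,0,0],0],[[0,-0.3,0],[0,0,0],0],[[0,-0.3,0],[0,0,0],0],[[0,0,0],[0,0,0],0],[[0,0,0],[0,0,0],0]]'; python3 d.py 0.469 -0.0203 0.085 82.3
python3 - <<'E'
from h import *
f=grab('wrist');cv2.imwrite('pics/w5.png',cv2.resize(f['img'][100:400,170:470],None,fx=2,fy=2))
t=grab('top');hs=cv2.cvtColor(t['img'],cv2.COLOR_BGR2HSV)
for f,n in ((t,'top'),(grab('scene'),'scene')):
    hs=cv2.cvtColor(f['img'],cv2.COLOR_BGR2HSV);m=cv2.inRange(hs,np.array((3,160,90)),np.array((16,255,255)))
    u=proj(f,[[.469,-.0203,.064]])[0].astype(int);k=np.zeros_like(m);k[u[1]-12:u[1]+12,u[0]-12:u[0]+12]=m[u[1]-12:u[1]+12,u[0]-12:u[0]+12]
    M=cv2.moments(k,True);print(n,u,M['m00'], M['m00'] and plane(f,[(M['m10']/M['m00'],M['m01']/M['m00'])],.064))
E
```

```text
clock: 11.93
tcp_pos: [0.4805, 0.0625, 0.0763]
orientation: [-0.21, -3.134, -0.001]
wrist_force: [-0.2, 0.3, -0.3]
gripper_width: 0.0262
finger_force: 0.0
clock: 12.77
tcp_pos: [0.4735, 0.0077, 0.1287]
orientation: [0.213, 3.134, 0.001]
wrist_force: [0.1, -0.1, -0.7]
gripper_width: -0.0001
finger_force: 0.0
t 12.77 tcp [0.4735 0.0077 0.1287] yaw 82.21 tilt [0. 0.] F [ 0.1 -0.1 -0.7] w -0.0001
shares [ 0.02 -0.71  1.09]
turn share z -0.01
top [325 247] 0.0 0.0
scene [271 187] 43.0 [[ 0.47503416 -0.02183146  0.064     ]]
```

View pics/w5.png

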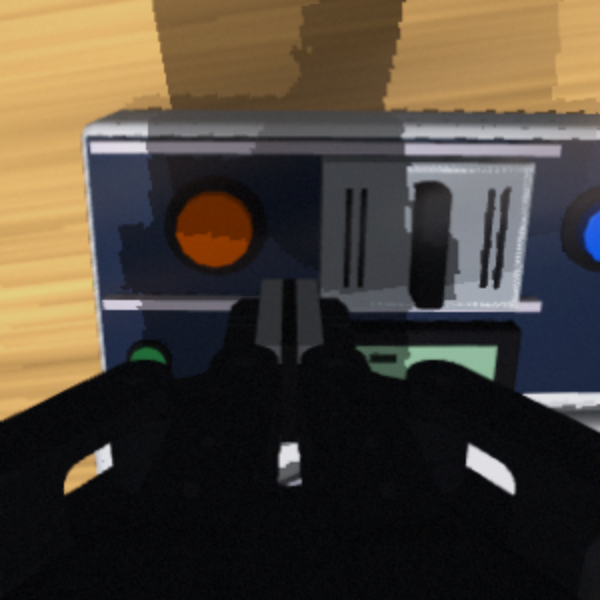

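The cover is aside and the orange key is bare at about (276.5,215) in the full wrist image.

```bash
python3 - <<'E'
from h import *
f=grab('wrist');print(plane(f,[(276.3,214.8)],.064))
E
python3 -m pendant '[[[0.02,-0.4,0],[0,0,0],0],[[0,-0.3,0.3],[0,0,0],0],[[0,0,0.5],[0,0,0],0],[[0,0,0.3],[0,0,0],0],[[0,0,0],[0,0,0],0],[[0,0,0],[0,0,0],0]]'; python3 d.py 0.470 -0.0205 0.066 82.3
```

```text
[[ 0.46850293 -0.01784456  0.064     ]]
clock: 13.47
tcp_pos: [0.4683, -0.0189, 0.0841]
orientation: [-0.21, -3.133, -0.001]
wrist_force: [0.9, -0.2, 0.2]
gripper_width: -0.0001
finger_force: 0.0
t 13.47 tcp [ 0.4683 -0.0189  0.0841] yaw 82.35 tilt [-0.002  0.001] F [ 0.9 -0.2  0.2] w -0.0001
shares [-0.05 -0.03  0.45]
turn share z 0.01
```

```bash
python3 -m pendant '[[[0,0,0.25],[0,0,0],0],[[0,0,0.15],[0,0,0],0],[[0,0,0.1],[0,0,0],0],[[0,0,0.06],[0,0,0],0],[[0,0,0.04],[0,0,0],0],[[0,0,0],[0,0,0],0]]'; python3 d.py 0.469 -0.0195 0.059 82.3
```

```text
clock: 13.97
tcp_pos: [0.4691, -0.0192, 0.0608]
orientation: [0.21, 3.134, 0.001]
wrist_force: [-1.1, 2.4, 3.8]
gripper_width: 0.0003
finger_force: 1.6
t 13.97 tcp [ 0.4691 -0.0192  0.0608] yaw 82.33 tilt [0. 0.] F [-1.1  2.4  3.8] w 0.0003
shares [ 0.   -0.01  0.04]
turn share z 0.0
```

```bash
python3 -m pendant '[[[0,0,0.04],[0,0,0],0],[[0,0,0.02],[0,0,0],0],[[0,0,0],[0,0,0],0]]';python3 -m pendant '[[[0,0,0],[0,0,0],0],[[0,0,0],[0,0,0],0],[[0,0,0],[0,0,0],0],[[0,0,0],[0,0,0],0],[[0,0,0],[0,0,0],0],[[0,0,0],[0,0,0],0],[[0,0,0],[0,0,0],0],[[0,0,0],[0,0,0],0],[[0,0,0],[0,0,0],0],[[0,0,0],[0,0,0],0],[[0,0,0],[0,0,0],0],[[0,0,0],[0,0,0],0]]'; python3 d.py
```

```text
clock: 14.22
tcp_pos: [0.4692, -0.0192, 0.0589]
orientation: [0.21, 3.134, 0.001]
wrist_force: [-1.7, 2.2, 8.5]
gripper_width: -0.0002
finger_force: 4.1
clock: 15.22
tcp_pos: [0.4692, -0.0192, 0.0589]
orientation: [0.21, 3.134, 0.001]
wrist_force: [-2.1, 3.1, 8.5]
gripper_width: 0.0004
finger_force: 4.2
t 15.22 tcp [ 0.4692 -0.0192  0.0589] yaw 82.32 tilt [0.001 0.   ] F [-2.1  3.1  8.5] w 0.0004
```

The key bottomed out at 8.5 N and was held for over 1 s. Now I rise and shut the cover.

```bash
python3 -m pendant '[[[0,0,-0.2],[0,0,0],0],[[0,0,-0.6],[0,0,0],0],[[0,0,-0.6],[0,0,0],0],[[0,0.4,0],[0,0,0],26],[[0,0.6,0],[0,0,0],26],[[0,0.6,0],[0,0,0],26],[[0,0.26,0],[0,0,0],26],[[0,0,0],[0,0,0],26],[[0,0,0],[0,0,0],26]]'; python3 d.py 0.4794 0.0546 0.0765 82.3;  python3 - <<'E'
from h import *
f=grab('wrist');cv2.imwrite('pics/w6.png',cv2.resize(f['img'][100:400,170:470],None,fx=2,fy=2))
E
```

```text
clock: 15.97
tcp_pos: [0.4788, 0.0543, 0.1141]
orientation: [-0.208, -3.135, 0.001]
wrist_force: [0.5, -0.8, 0.4]
gripper_width: 0.026
finger_force: 0.0
t 15.97 tcp [0.4788 0.0543 0.1141] yaw 82.39 tilt [-0.    -0.001] F [ 0.5 -0.8  0.4] w 0.026
shares [-0.01  0.01  0.94]
turn share z 0.01
```

View pics/w6.png

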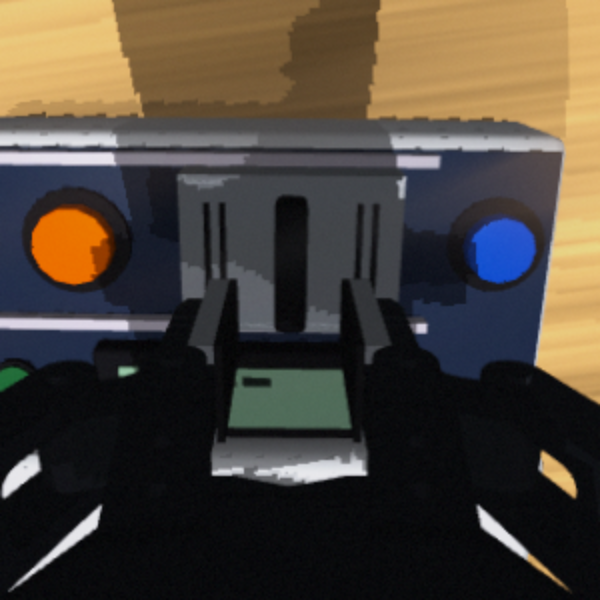

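The ridge is centred between the pads and clear of the blue key. I lower and push it shut.

```bash
python3 -m pendant '[[[0,0,0.4],[0,0,0],26],[[0,0,0.4],[0,0,0],26],[[0,0,0.13],[0,0,0],26],[[0,-0.2,0],[0,0,0],26],[[0,-0.3,0],[0,0,0],26],[[0,-0.3,0],[0,0,0],26],[[0,-0.3,0],[0,0,0],26],[[0,-0.3,0],[0,0,0],26],[[0,-0.3,0],[0,0,0],26],[[0,-0.15,0],[0,0,0],26],[[0,-0.05,0],[0,0,0],26],[[0,0,0],[0,0,0],26]]'; python3 d.py 0.468 -0.028 0.0765 82.3; python3 -m pendant '[[[0,-0.06,0],[0,0,0],26],[[0,-0.05,0],[0,0,0],26],[[0,0,0],[0,0,0],26]]';python3 d.py 0.468 -0.028 0.0765 82.3
```

```text
clock: 17.02
tcp_pos: [0.4689, -0.022, 0.0774]
orientation: [0.213, 3.134, -0.001]
wrist_force: [0.2, 0.2, 0.6]
gripper_width: 0.0261
finger_force: 0.0
t 17.02 tcp [ 0.4689 -0.022   0.0774] yaw 82.22 tilt [ 0.001 -0.   ] F [0.2 0.2 0.6] w 0.0261
shares [ 0.   -0.15  0.02]
turn share z -0.01
clock: 17.27
tcp_pos: [0.4686, -0.0254, 0.0772]
orientation: [0.21, 3.134, -0.0]
wrist_force: [0.4, 0.2, 1.0]
gripper_width: 0.026
finger_force: 0.2
t 17.27 tcp [ 0.4686 -0.0254  0.0772] yaw 82.34 tilt [ 0.001 -0.   ] F [0.4 0.2 1. ] w 0.026
shares [ 0.01 -0.07  0.02]
turn share z 0.01
```

```bash
python3 -m pendant '[[[0,-0.04,0],[0,0,0],26],[[0,-0.04,0],[0,0,0],26],[[0,0,0],[0,0,0],26]]'; python3 -m pendant '[[[0,-0.04,0],[0,0,0],26],[[0,0,0],[0,0,0],26]]'
```

```text
clock: 17.52
tcp_pos: [0.4683, -0.0272, 0.0771]
orientation: [0.209, 3.133, 0.005]
wrist_force: [1.7, 6.1, 2.4]
gripper_width: 0.0257
finger_force: 3.3
clock: 17.68
tcp_pos: [0.4683, -0.0274, 0.0771]
orientation: [0.208, 3.133, 0.01]
wrist_force: [3.2, 12.1, 2.2]
gripper_width: 0.0261
finger_force: 5.9
```

The cover is hard against its stop at 12 N. I back off, rise, and return to the weight.

```bash
python3 -m pendant '[[[0,0.1,0],[0,0,0],26],[[0,0.15,0],[0,0,0],26],[[0,0,-0.5],[0,0,0],26],[[0,0,-0.9],[0,0,0],26],[[0,0,-0.9],[0,0,0],40],[[0,0,-0.9],[0,0,0],60],[[0,0,-0.6],[0,0,0],80],[[-0.2,0.1,0],[0,0,0],80],[[-0.6,0.2,0],[0,0,0],80],[[-0.7,0.2,0],[0,0,0],80],[[-0.7,0.2,0],[0,0,0],80]]';python3 d.py 0.6225 0.0188 0.22 82.3
```

```text
clock: 18.6
tcp_pos: [0.5606, -0.004, 0.2287]
orientation: [0.211, 3.134, -0.001]
wrist_force: [-0.4, -0.5, -0.1]
gripper_width: 0.08
finger_force: 0.0
t 18.6 tcp [ 0.5606 -0.004   0.2287] yaw 82.3 tilt [ 0.    -0.001] F [-0.4 -0.5 -0.1] w 0.08
shares [-1.46  0.77  0.22]
turn share z -0.0
```

```bash
python3 -m pendant '[[[-0.6,0.3,0],[0,0,0],80],[[-0.5,0.3,0],[0,0,0],80],[[0,0,0],[0,0,0],80],[[0,0,0],[0,0,0],80],[[0,0,0],[0,0,0],80]]';python3 d.py 0.6225 0.0188 0.17 82.3
python3 - <<'E'
from h import *
f=grab('wrist','w7.png')
h=cv2.cvtColor(f['img'],cv2.COLOR_BGR2HSV);m=cv2.inRange(h,np.array((12,110,40)),np.array((35,255,255)))
u=proj(f,[[.6225,.0188,.147],[.6225,.0188,.129],[.6225,.0188,.085]]);print(u.round(1))
k=np.zeros_like(m);x,y=u[0].astype(int);k[y-50:y+45,x-40:x+40]=m[y-50:y+45,x-40:x+40]
c=max(cv2.findContours(k,0,1)[0],key=cv2.contourArea);print(cv2.boundingRect(c))
E
```

```text
clock: 19.02
tcp_pos: [0.6058, 0.0138, 0.2278]
orientation: [-0.21, -3.132, 0.001]
wrist_force: [-0.4, 0.5, -0.0]
gripper_width: 0.0798
finger_force: 0.0
t 19.02 tcp [0.6058 0.0138 0.2278] yaw 82.33 tilt [-0.002 -0.   ] F [-0.4  0.5 -0. ] w 0.0798
shares [-0.4   0.18  1.44]
turn share z 0.0
[[323.3 229.8]
 [322.7 222.2]
 [321.4 207.5]]
(301, 194, 44, 49)
```

```bash
python3 -m pendant '[[[-0.4,0.18,0],[0,0,0],80],[[0,0,0.5],[0,0,0],80],[[0,0,0.8],[0,0,0],80],[[0,0,0.8],[0,0,0],80],[[0,0,0.5],[0,0,0],80],[[0,0,0.3],[0,0,0],80],[[0,0,0],[0,0,0],80],[[0,0,0],[0,0,0],80]]';python3 d.py 0.6225 0.0188 0.1015 82.3
```

```text
clock: 19.73
tcp_pos: [0.6223, 0.0183, 0.1129]
orientation: [-0.211, -3.133, 0.0]
wrist_force: [-0.2, -0.3, 0.2]
gripper_width: 0.0795
finger_force: 0.0
t 19.73 tcp [0.6223 0.0183 0.1129] yaw 82.28 tilt [-0.001  0.   ] F [-0.2 -0.3  0.2] w 0.0795
shares [-0.    0.01  0.28]
turn share z -0.0
```

```bash
python3 -m pendant '[[[0,0,0.15],[0,0,0],80],[[0,0,0.13],[0,0,0],80],[[0,0,0],[0,0,0],60],[[0,0,0],[0,0,0],46],[[0,0,0],[0,0,0],41],[[0,0,0],[0,0,0],38],[[0,0,0],[0,0,0],30],[[0,0,0],[0,0,0],20],[[0,0,0],[0,0,0],20],[[0,0,0],[0,0,0],20],[[0,0,0],[0,0,0],20]]';python3 d.py 0.6225 0.0188 0.1015 82.3
```

```text
clock: 20.65
tcp_pos: [0.6237, 0.0187, 0.102]
orientation: [0.21, 3.134, 0.0]
wrist_force: [-0.3, 0.2, 1.1]
gripper_width: 0.0364
finger_force: 59.7
t 20.65 tcp [0.6237 0.0187 0.102 ] yaw 82.32 tilt [0.001 0.   ] F [-0.3  0.2  1.1] w 0.0364
shares [ 0.03 -0.    0.01]
turn share z 0.0
```

```bash
python3 -m pendant '[[[0,0,-0.2],[0,0,0],20],[[0,0,-0.5],[0,0,0],20],[[0,0,-0.7],[0,0,0],20],[[0,0,-0.6],[0,0,0],20],[[0.1,-0.3,0],[0,0,0],20],[[0.25,-0.7,0],[0,0,0],20],[[0.3,-0.8,0],[0,0,0],20],[[0.3,-0.8,0],[0,0,0],20],[[0.3,-0.8,0],[0,0,0],20],[[0.3,-0.8,0],[0,0,0],20],[[0.3,-0.7,0],[0,0,0],20],[[0.2,-0.6,0],[0,0,0],20]]'; python3 -m pendant '[[[0.2,-0.4,0],[0,0,0],20],[[0,-0.2,0],[0,0,0],20],[[0,0,0],[0,0,0],20],[[0,0,0],[0,0,0],20],[[0,0,0],[0,0,0],20]]'; python3 d.py 0.459 -0.284 0.1 82.3
python3 - <<'E'
from h import *
f=grab('wrist','w8.png');print(proj(f,[[.4597,-.2833,.02]]))
E
```

```text
clock: 21.65
tcp_pos: [0.5096, -0.1898, 0.18]
orientation: [-0.212, -3.131, -0.002]
wrist_force: [-0.5, 0.4, -4.1]
gripper_width: 0.0364
finger_force: 61.1
clock: 22.07
tcp_pos: [0.5016, -0.2103, 0.1811]
orientation: [-0.209, -3.134, -0.002]
wrist_force: [-0.4, -0.0, -4.5]
gripper_width: 0.0362
finger_force: 61.1
t 22.07 tcp [ 0.5016 -0.2103  0.1811] yaw 82.35 tilt [-0.001  0.001] F [-0.4 -0.  -4.5] w 0.0362
shares [ 0.81 -1.97  2.03]
turn share z 0.01
[[235.47358203 156.23293548]]
```

View pics/w8.png

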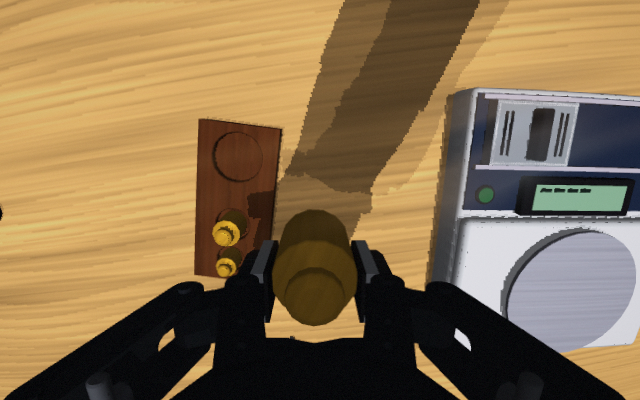

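The cover is shut. The empty well rim spans about (213–263, 132–182), with its centre at (238,157) against a predicted (235.5,156), which agrees within about 2 mm. The target is (0.460,-0.283).

```bash
python3 - <<'E'
from h import *
f=grab('wrist');print(plane(f,[(238,157)],.02))
E
python3 -m pendant '[[[0.2,-0.5,0],[0,0,0],20],[[0.3,-0.6,0],[0,0,0],20],[[0.2,-0.5,0.2],[0,0,0],20],[[0.1,-0.2,0.5],[0,0,0],20],[[0,0,0.7],[0,0,0],20],[[0,0,0.6],[0,0,0],20],[[0,0,0.4],[0,0,0],20],[[0,0,0],[0,0,0],20],[[0,0,0],[0,0,0],20],[[0,0,0],[0,0,0],20]]'; python3 d.py 0.46 -0.283 0.029 82.3
```

```text
[[ 0.46107408 -0.28087794  0.02      ]]
clock: 23.0
tcp_pos: [0.4613, -0.2782, 0.0868]
orientation: [0.209, 3.133, -0.001]
wrist_force: [0.0, -1.6, -4.1]
gripper_width: 0.0364
finger_force: 61.4
t 23.0 tcp [ 0.4613 -0.2782  0.0868] yaw 82.38 tilt [ 0.001 -0.001] F [ 0.  -1.6 -4.1] w 0.0364
shares [ 0.02 -0.12  1.45]
turn share z 0.01
```

```bash
python3 -m pendant '[[[0.02,-0.11,0.3],[0,0,0],20],[[0,0,0.4],[0,0,0],20],[[0,0,0.3],[0,0,0],20],[[0,0,0.2],[0,0,0],20],[[0,0,0.08],[0,0,0],20],[[0,0,0],[0,0,0],20],[[0,0,0],[0,0,0],20],[[0,0,0],[0,0,0],20]]'; python3 d.py 0.46 -0.2828 0.0292 82.3
```

```text
clock: 23.67
tcp_pos: [0.4596, -0.2829, 0.0355]
orientation: [0.21, 3.133, -0.002]
wrist_force: [0.3, -0.4, -5.3]
gripper_width: 0.0364
finger_force: 61.4
t 23.67 tcp [ 0.4596 -0.2829  0.0355] yaw 82.32 tilt [ 0.001 -0.001] F [ 0.3 -0.4 -5.3] w 0.0364
shares [-0.01  0.01  0.16]
turn share z 0.0
```

```bash
python3 -m pendant '[[[0,0,0.06],[0,0,0],20],[[0,0,0.04],[0,0,0],20],[[0,0,0.03],[0,0,0],20],[[0,0,0.02],[0,0,0],20],[[0,0,0],[0,0,0],20],[[0,0,0],[0,0,0],20]]'; python3 d.py 0.46 -0.2828 0.0292 82.3
```

```text
clock: 24.17
tcp_pos: [0.4591, -0.2826, 0.0299]
orientation: [0.211, 3.134, -0.001]
wrist_force: [-2.8, 1.7, 6.1]
gripper_width: 0.0361
finger_force: 62.8
t 24.17 tcp [ 0.4591 -0.2826  0.0299] yaw 82.31 tilt [ 0.001 -0.001] F [-2.8  1.7  6.1] w 0.0361
shares [-0.02 -0.    0.02]
turn share z 0.0
```

It touches the floor at the expected height, so I release and retreat.

```bash
python3 -m pendant '[[[0,0,0],[0,0,0],38],[[0,0,0],[0,0,0],42],[[0,0,0],[0,0,0],50],[[0,0,0],[0,0,0],65],[[0,0,0],[0,0,0],80],[[0,0,0],[0,0,0],80],[[0,0,-0.2],[0,0,0],80],[[0,0,-0.5],[0,0,0],80],[[0,0,-0.8],[0,0,0],80],[[0,0,-0.8],[0,0,0],80],[[0,0,-0.8],[0,0,0],80],[[0,0,-0.8],[0,0,0],80]]'; python3 -m pendant '[[[0,0,-0.5],[0,0,0],80],[[0,0,0],[0,0,0],80],[[0,0,0],[0,0,0],80],[[0,0,0],[0,0,0],80]]'
python3 - <<'E'
from h import *
f=grab('wrist');a=f['img'][120:320,200:360];b=grab('scene')['img'][130:350,150:410]
A=cv2.resize(a,(320,400));B=cv2.resize(b,(472,400),interpolation=2);cv2.imwrite('pics/fin.png',np.hstack([A,B]))
print(proj(f,[[.46,-.2825,.074]]))
E
```

```text
clock: 25.17
tcp_pos: [0.4586, -0.2822, 0.1866]
orientation: [0.211, 3.134, -0.0]
wrist_force: [0.6, -0.4, -0.3]
gripper_width: 0.0801
finger_force: 0.0
clock: 25.5
tcp_pos: [0.4585, -0.2822, 0.2041]
orientation: [-0.211, -3.134, -0.001]
wrist_force: [-0.3, 0.7, 0.4]
gripper_width: 0.0799
finger_force: 0.0
[[313.73593199 196.16862378]]
```

View pics/fin.png

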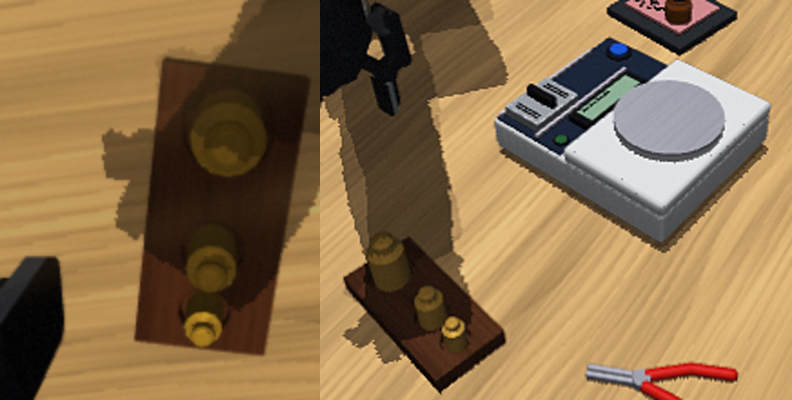

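The weight is upright in its well at crop (230,138), the cover is shut, and nothing else has been disturbed.

```bash
python3 -c "
from workcell import order
print(order.sign_off())"
```

```text
the job is handed in; nothing more can be done
None
```

I calibrated the balance and handed the job in at about 25.5 s of the 64 s allowed: the 500 g weight stood free on the pan while the key was held fully down for over 1 s, then the cover was pushed shut against its stop and the weight put back upright in its well; the final pictures show nothing else disturbed, but the hand-in returned no verdict.

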